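Draw the slide holder onto the light window, bolt it in and set the lamp

TASK

Pull the sliding bolt of the slide reader out, then press down on the rubber pad of the flat slide holder and draw it toward you, flat on the deck, out of the slot until it rests against the front stop; then push the bolt fully home behind it. Finally turn the lamp up with the inner knob of the controller until its pointer line meets the tick mark on the controller box, without turning the outer ring beneath it. Leave the slide box, the oil bottle and the glass dish where they are.

Things in the scene. Friction and masses are not known exactly. Their poses are not given: they have to be found in the camera images.
- station: Slide reader: a low fixed white unit with a black deck, 310 mm long (x), 140 mm wide (y). Deck top 50 mm above the table. Origin on the table under the deck; x along the deck away from the robot, y to the left. Guides 5 mm high at y = +-54 mm. Beyond x = 84 mm a white hood (top 80 mm above the table) covers the slot that holds the holder's far part at the start.
- holder: Loose flat aluminium slide holder, 96 mm (x) by 104 mm (y), 9 mm thick, 180 g, with two glass slides and a ribbed rubber pad at its end nearest the robot. Lies on the smooth deck (friction about 0.2), 2 mm play to each guide, behind the bolt. Origin: centre of its underside; axes as the station's. Against the front stop its origin is at station x = -80 mm.
- press_pad (a point): Centre of the top face of the holder's rubber pad (26 mm along x, 90 mm along y, friction about 1), 30 mm from the holder's centre toward the robot and 10.5 mm above the holder's underside, so 60.5 mm above the table. Press here with 5 to 15 N and pull.
- bolt (a joint): Sliding bolt, m. 0 = home, its tip 25 mm across the holder's path from the left; grows as it slides out to the station's left (+y); 0.040 = fully out; the holder can pass from 0.030 on. Starts at 0 to 0.006. Friction 1.5 N; stays where left. Home again, it stands 4 mm behind the far edge of a holder resting on the front stop.
- bolt_handle (a point): Point on the axis of the bolt's upright round steel post (12 mm diameter, 66 to 100 mm above the table), 88 mm above the table. Axes as the station's. The bolt's flat bar (14 mm wide, top 66 mm above the table) runs from the post toward the deck over a shelf (top 55 mm). Nothing else within 50 mm of the post is higher than 72 mm.
- controller: Lamp controller: a fixed white box 100 mm (x) by 96 mm (y) by 50 mm high, left or right of the station. Origin at the centre of its underside. A concentric pair of knobs stands on its vertical centre line.
- lamp_knob (a joint): Inner knob, rad, grows clockwise seen from above (lamp up), range 0 to 2.8, friction 0.03 N m, stays where left. Pointer line toward the controller's +y at 0 and toward its +x, at the tick mark, at 1.571. Starts between 0.2 and 0.75.
- knob_grip (a point): Centre of the inner knob's grip, on the turning axis, 84.5 mm above the table: an aluminium bar 34 mm long, 12 mm wide, from 71.5 to 97.5 mm above the table. Its y axis is the bar's long direction, toward the end with the black pointer line; grip across the 12 mm.
- filter_ring (a joint): Outer ring, rad, grows clockwise seen from above, range -1.5 to 1.5: a ribbed black disc of 54 mm diameter, from 51 to 65 mm above the table, under the inner knob. Must not be turned.
- ring_edge (a point): Point on the top rim of the outer ring, 27 mm from its axis; it moves when the ring turns.
- front_stop (a point): Foot of the inner face of the front stop, on the deck's centre line: a steel bar across the near end of the deck, 8 mm high, at station x = -128 mm. Axes as the station's. A square white light window lies in the deck between the stop and the bolt.
- tick_mark (a point): Centre of the short black tick mark (16 x 5 mm) on top of the controller box, 38 mm from the knobs' axis toward the box's +x side (the side away from the robot): the lamp setting wanted.
- slide_box: Closed grey and white plastic slide box, 85 x 100 x 34 mm, loose; origin at the centre of its underside. Leave it alone.
- oil_bottle: Small amber bottle, 34 mm diameter, 70 mm high, loose; origin at the centre of its underside. Leave it alone.
- dish: Shallow glass dish, 90 mm diameter, 16 mm high, loose; origin at the centre of its underside. Leave it alone.
Not all that is in view belongs to the job. What is shaped like the holder but green or orange is not meant.

How it is judged:
By the outcome, as a careful person would: the job done as asked, in the order asked, and still so for the second after the job is handed in, with the robot touching nothing.
It also fails if it takes over 61 s, if anything falls off the work surface, if the arm or the gripper's body presses on something with over 40 N, if the wrist force passes 120 N, or if a joint passes its speed limit or range.

ROBOT

A 6-joint arm with a two-finger parallel gripper is mounted at the origin on the work surface. World frame = base frame: x ahead of the robot, y to its left, z up, the work surface at z = 0. Lengths are in m, angles in rad, forces in N, time in s.
With the tool pointing down it reaches from about 0.425 to 1.125 m from the base axis. Payload 14.9 kg.
Tool frame: the origin (TCP) lies midway between the tips of the shut fingers; the grasp point (between the pads) lies 19 mm behind it; z points along the fingers, y is the direction in which the jaws open and shut (so a half turn about z gives the same grasp; the last joint's range is limited). The gripper opens to 91 mm and grips with 3 to 60 N. Pads are 32 mm wide; open, the fingers measure 118 mm over their backs; the gripper's body (76 mm by 178 mm) begins 60 mm behind the grasp point.
Start: joints at [-1.379, 0.379, 1.734, -0, 1.028, -0.033], TCP at [0.156, -0.682, 0.214] pointing down, gripper open.
Joint ranges: [-2.77, 2.77], [-0.74, 2.19], [0, 2.66], [-1.06, 4.2], [0.31, 2.87], [-3.08, 3.08]. Speed limits (rad/s): [1.89, 1.89, 2.39, 3.14, 3.14, 3.14].

INTERFACE

Orientations are given as a unit quaternion [x, y, z, w].
In Python, from bench import env gives the robot as it stands.
- The arm moves only by the tool send_rows, never from a script. Its argument "motion" is a list of rows, each a list of 5 numbers: the closure, from 0 (fully open) to 1 (shut), then the shift along the world's x, y, z in m, then the turn about the world's z in rad. In form: [[claw, x, y, z, turn], ...]. A call has 1 to 10 rows; each row shifts and turns the commanded pose from where the row before left it; what a row does not reach is not made up. A row lasts 1/12 s, in which the tool goes at most 41.7 mm and 7.16 degrees, less where a joint would pass 70% of its speed; a pose out of reach is approached as far as the arm can. A call with a gripper value outside its range is refused whole. The fingers move at their own pace and stop on an object; "newtons" is the grip in N (left out, the last holds). Time passes only in rows, so rows that do not move let the fingers close. It gives the time, the measured TCP pose, the force and the opening at its end, in the units of the state.
- env.observe(): the state, without advancing time (a new reading comes with each control period).
- env.snapshot(name): name is "scene" or "top" or "wrist"; returns a dict with "color" (384x512x3 uint8, red, green, blue), "vfov" (degrees; the focal length in pixels is half the picture's height over the tangent of half this angle, whatever the lens; pixels are square), "cx", "cy" (the principal point, pixels), "view" (4x4, takes a point from world to camera coordinates); the wrist camera has in their place "mount" (4x4, takes a point from camera to tool coordinates, whose origin is the TCP and whose axes are the flange's). Camera axes: x right, y up, looking along -z (the intrinsics and any distortion apply to the point x, -y, -z); pixel columns grow to the right and rows downward; lengths in m; the calibration is good to about 2 mm. A picture is of the moment at which its call begins: read the wrist's pose just before it. There is no depth.
- env.job_done(): hands the job in, once; it reports no verdict.
The state is a dict: "time_s": time; "q": joint angles; "qd": joint speeds; "joint_torque": joint torques, N m; "eef_pos": TCP position; "eef_rot": TCP orientation; "ft_force": force on the tool from outside, world axes, zero at the start; "wrist_torque": the same for the moment, N m; "opening": finger opening in m.
Only numpy, scipy, OpenCV 4.12 (cv2) and the standard library are available. Lean on these libraries where they do the work, as an engineer would, in place of code of your own. Each camera call takes 0.05 s, during which the arm holds its last target. There are 200 camera calls.

## Working session

There is one attempt and no reset: what is moved stays moved. The work goes in short steps, Python scripts to look and compute and a tool call to move; the robot and the scene stay as the last step left them, time stands still between calls to the robot, and variables do not carry over. Pictures are saved under pics/ and viewed, about 8 in all and at most 12, crops included, and the job is handed in when it is done.

Besides the shell and the picture viewer there is one more tool, called after "Call:" in YAML: its name, and indented under it one key for each argument. send_rows: Moves the arm, as the interface text tells. Its arguments: {"type":"object","properties":{"motion":{"type":"array"},"newtons":{"type":"number"}},"required":["motion"]}

```bash
mkdir -p pics; cat > h.py <<'E'
import numpy as np, cv2, json
from bench import env
def snap(n,f):
    s=env.observe(); d=env.snapshot(n); d=dict(d); d['pos']=np.array(s['eef_pos']); d['rot']=np.array(s['eef_rot'])
    cv2.imwrite(f'pics/{f}.png',cv2.cvtColor(np.asarray(d['color']),cv2.COLOR_RGB2BGR)); return d
def cam(d):
    # returns R,o : camera->world
    if 'view' in d:
        V=np.linalg.inv(np.array(d['view'])); return V[:3,:3],V[:3,3]
    from scipy.spatial.transform import Rotation as Ro
    T=np.eye(4);T[:3,:3]=Ro.from_quat(d['rot']).as_matrix();T[:3,3]=d['pos']
    V=T@np.array(d['mount']); return V[:3,:3],V[:3,3]
def ray(d,u,v):
    h=d['color'].shape[0]; f=h/2/np.tan(np.radians(d['vfov'])/2)
    p=np.array([[[u,v]]],float); K=np.array([[f,0,d['cx']],[0,f,d['cy']],[0,0,1]])
    dist=d.get('distortion',d.get('dist',None))
    x,y=cv2.undistortPoints(p,K,None if dist is None else np.array(dist,float))[0,0]
    R,o=cam(d); return o,R@np.array([x,-y,-1])
def plane(d,u,v,z):
    o,r=ray(d,u,v); return o+r*(z-o[2])/r[2]
def proj(d,P):
    h=d['color'].shape[0]; f=h/2/np.tan(np.radians(d['vfov'])/2)
    R,o=cam(d); c=R.T@(np.array(P)-o); return d['cx']+f*c[0]/-c[2], d['cy']-f*c[1]/-c[2]
E
python3 - <<'E'
from h import *
import pickle
s=env.observe(); print(s)
for n in("top","scene","wrist"):
    d=snap(n,n+'0'); pickle.dump(d,open(n+'0.pkl','wb')); print(n,{k:v for k,v in d.items() if k not in('color',)})
a=cv2.imread('pics/top0.png'); cv2.imwrite('pics/top0x.png',cv2.resize(a,(800,600),interpolation=cv2.INTER_CUBIC))
E
```

```text
{'time_s': 0.0, 'q': array([-1.37928999e+00,  3.79423425e-01,  1.73475866e+00, -1.55066354e-05,
        1.02848311e+00, -3.33018295e-02]), 'qd': array([ 1.59471974e-03, -1.63775050e-04,  3.72438291e-04,  2.21608844e-03,
        5.10965156e-05, -1.26534650e-03]), 'joint_torque': array([-5.72244491e-03, -7.63734984e+01, -4.34375453e+01,  6.48259255e-02,
        4.24011704e-02, -6.57750888e-05]), 'eef_pos': array([ 0.15596062, -0.68201344,  0.21328881]), 'eef_rot': array([ 9.93688717e-01,  1.12171500e-01, -4.89939952e-05, -5.34069907e-04]), 'ft_force': array([-0.798655  ,  0.40825921, -0.26634872]), 'wrist_torque': array([0.03882108, 0.0210847 , 0.00698897]), 'opening': 0.09099464477339549}
top {'vfov': 52.874818961413595, 'cx': 255.9093309990444, 'cy': 196.53151690030376, 'view': array([[ 0.01432873, -0.99983134,  0.01148803, -0.00878368],
       [ 0.98590306,  0.01604274,  0.16654663, -0.56614478],
       [-0.16670284,  0.00893969,  0.98596665, -0.97291691],
       [ 0.        ,  0.        ,  0.        ,  1.        ]]), 'pos': array([ 0.15596062, -0.68201344,  0.21328881]), 'rot': arr
[... 426 characters left out ...]
[ 0.15595808, -0.68201263,  0.21330244]), 'rot': array([ 9.93690893e-01,  1.12152276e-01, -4.21993622e-05, -5.23753015e-04])}
wrist {'vfov': 67.83228312651488, 'cx': 257.6367021936245, 'cy': 192.71311891569567, 'mount': array([[-2.29805143e-04,  9.63783852e-01,  2.66684522e-01,
         7.48840258e-02],
       [ 9.99999840e-01,  8.34949211e-05,  5.59965191e-04,
         1.08028896e-04],
       [ 5.17418606e-04,  2.66684608e-01, -9.63783716e-01,
        -1.70277800e-01],
       [ 0.00000000e+00,  0.00000000e+00,  0.00000000e+00,
         1.00000000e+00]]), 'pos': array([ 0.15592794, -0.68203701,  0.21334941]), 'rot': array([ 9.93690107e-01,  1.12159359e-01, -5.44086308e-05, -4.95414198e-04])}
```

View pics/top0x.png

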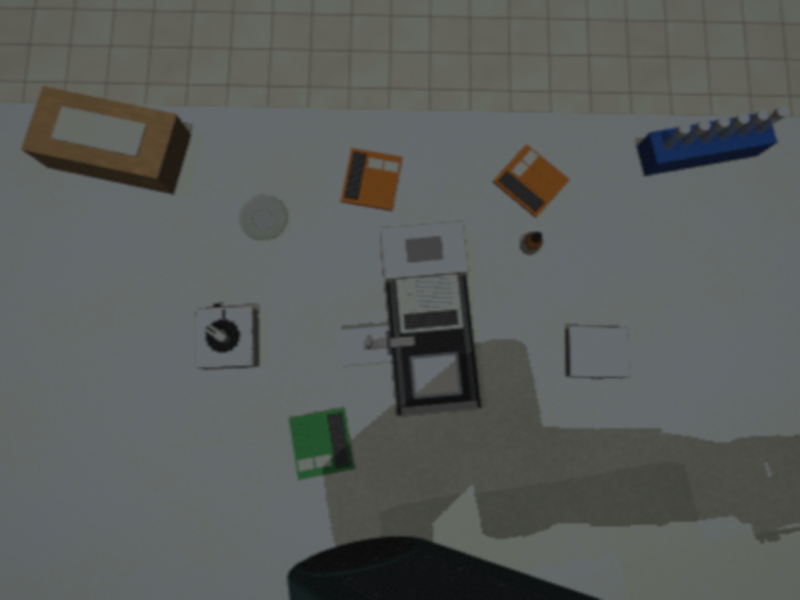

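View pics/scene0.png

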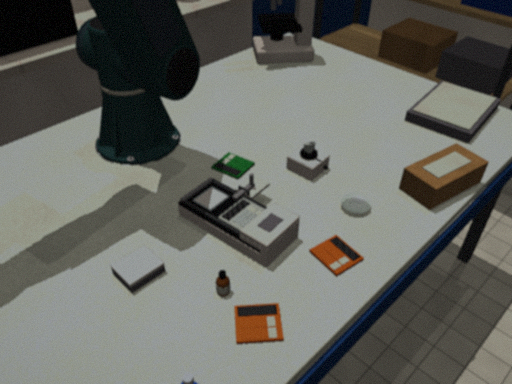

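The top view (scaled ×1.5625) shows the station around (430,315), rotated a few degrees, with the bolt post near (369,342) and the holder pad at (431,319). The controller knob is at (222,335) and the tick near (218,305).

```bash
python3 - <<'E'
from h import *
import pickle
d=pickle.load(open('top0.pkl','rb'))
P=lambda u,v,z:plane(d,u/1.5625,v/1.5625,z).round(4)
for n,u,v,z in [('hoodFL',381,228,.08),('hoodFR',464,222,.08),('hoodNR',468,272,.08),('hoodNL',385,277,.08),('nearL',398,413,.05),('nearR',480,406,.05),('post',369,342,.1),('padL',404,320,.0605),('padR',458,318,.0605),('pad',431,319,.0605),('knob',221,334,.0975),('ptr',210,330,.0975),('boxFL',194,309,.05),('boxFR',257,305,.05),('boxNR',257,366,.05),('boxNL',196,368,.05)]:
    print(n,P(u,v,z))
E
```

```text
hoodFL [0.6944 0.0336 0.08  ]
hoodFR [ 0.7073 -0.1054  0.08  ]
hoodNR [ 0.6214 -0.1118  0.08  ]
hoodNL [0.6107 0.0254 0.08  ]
nearL [0.3898 0.0004 0.05  ]
nearR [ 0.403  -0.1342  0.05  ]
post [0.5004 0.0485 0.1   ]
padL [ 0.5423 -0.0072  0.0605]
padR [ 0.5471 -0.0971  0.0605]
pad [ 0.5447 -0.0521  0.0605]
knob [0.5097 0.284  0.0975]
ptr [0.5159 0.3019 0.0975]
boxFL [0.5569 0.3456 0.05  ]
boxFR [0.5654 0.2404 0.05  ]
boxNR [0.463  0.2349 0.05  ]
boxNL [0.4582 0.3353 0.05  ]
```

Call:
send_rows:
  motion:
    - [0,0.029,0.028,0.004,-0.0125]
    - [0,0.029,0.028,0.004,-0.0125]
    - [0,0.029,0.028,0.004,-0.0125]
    - [0,0.029,0.028,0.004,-0.0125]
    - [0,0.029,0.028,0.004,-0.0125]
    - [0,0.029,0.028,0.004,-0.0125]
    - [0,0.029,0.028,0.004,-0.0125]
    - [0,0.029,0.028,0.004,-0.0125]
    - [0,0.029,0.028,0.004,-0.0125]
    - [0,0.029,0.028,0.004,-0.0125]

```text
time_s: 0.98
eef_pos: [0.4471, -0.4007, 0.2541]
eef_rot: [0.999, 0.05, -0.0, -0.0]
ft_force: [0.2, -1.4, 1.0]
opening: 0.0912
```

Call:
send_rows:
  motion:
    - [0,0.006,0.04,0,0]
    - [0,0.006,0.04,0,0]
    - [0,0.006,0.04,0,0]
    - [0,0.006,0.04,0,0]
    - [0,0.006,0.04,0,0]
    - [0,0.006,0.04,0,0]
    - [0,0.006,0.04,0,0]
    - [0,0.006,0.04,0,0]
    - [0,0.006,0.04,0,0]
    - [0,0.006,0.04,0,0]

```text
time_s: 1.82
eef_pos: [0.5058, -0.0004, 0.254]
eef_rot: [0.999, 0.05, 0.0, 0.0]
ft_force: [1.6, -0.5, 0.4]
opening: 0.0911
```

Call:
send_rows:
  motion:
    - [0,0,0,0,0]
    - [0,0,0,0,0]
    - [0,0,0,0,0]

```text
time_s: 2.07
eef_pos: [0.5059, -0.0025, 0.2538]
eef_rot: [0.999, 0.05, -0.0, 0.0]
ft_force: [-0.4, 0.0, -0.6]
opening: 0.0913
```

```bash
python3 - <<'E'
from h import *
import pickle
d=snap('wrist','w1'); pickle.dump(d,open('w1.pkl','wb')); print(d['pos'],d['rot'],env.observe()['time_s'])
a=cv2.imread('pics/w1.png'); cv2.imwrite('pics/w1x.png',cv2.resize(a,(800,600),interpolation=cv2.INTER_CUBIC))
E
```

```text
[ 0.50586348 -0.00254203  0.25379543] [ 9.98736450e-01  5.02540784e-02 -1.62270298e-04  7.08454298e-05] 2.1167
```

View pics/w1x.png

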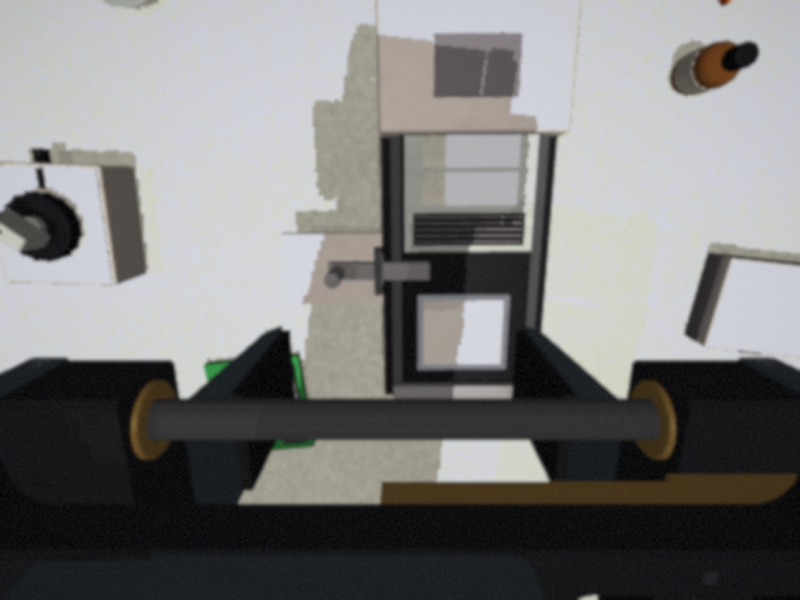

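The wrist view (×1.5625) shows the post top at about (334,276), the pad from (414,213) to (524,245), the stop at v≈385, the tick at (40,177) and the knob at left.

```bash
python3 - <<'E'
from h import *
import pickle
d=pickle.load(open('w1.pkl','rb'))
P=lambda u,v,z:plane(d,u/1.5625,v/1.5625,z)
for n,u,v,z in [('post',334,277,.1),('padFL',414,213,.0605),('padFR',523,213,.0605),('padNR',524,245,.0605),('padNL',414,246,.0605),('hoodNL',380,131,.08),('hoodNR',570,131,.08),('stopL',393,385,.058),('stopR',512,384,.058),('guideL',385,390,.055),('guideR_far',552,135,.055),('barTip',430,271,.066),('barpost',345,270,.066),('knobctr',22,230,.0975),('tick',40,177,.05),('ringL',80,225,.065),('ringtop',42,190,.065),('ringbot',42,262,.065),('boxR far',102,165,.05),('boxR near',114,284,.05)]:
    print(n,P(u,v,z).round(4))
pad=np.mean([P(u,v,.0605) for u,v in[(414,213),(523,213),(524,245),(414,246)]],0); e=P(414,229.5,.0605)-P(523.5,229,.0605)
print('pad',pad,'yaw from padlong',np.arctan2(-e[0],e[1]),np.linalg.norm(e))
e=P(380,131,.08)-P(570,131,.08); print('hood',np.arctan2(-e[0],e[1]),np.linalg.norm(e))
E
```

```text
post [0.5045 0.0485 0.1   ]
padFL [ 0.554  -0.0069  0.0605]
padFR [ 0.5628 -0.0938  0.0605]
padNR [ 0.5375 -0.0991  0.0605]
padNL [ 0.5277 -0.0097  0.0605]
hoodNL [0.611  0.0245 0.08  ]
hoodNR [ 0.6248 -0.1123  0.08  ]
stopL [ 0.4009 -0.0045  0.058 ]
stopR [ 0.4126 -0.1106  0.058 ]
guideL [0.3937 0.0022 0.055 ]
guideR_far [ 0.6238 -0.1075  0.055 ]
barTip [ 0.5094 -0.0247  0.066 ]
barpost [0.5032 0.0445 0.066 ]
knobctr [0.5161 0.2768 0.0975]
tick [0.5515 0.2965 0.05  ]
ringL [0.5183 0.2573 0.065 ]
ringtop [0.5428 0.2843 0.065 ]
ringbot [0.4849 0.2909 0.065 ]
boxR far [0.5659 0.2459 0.05  ]
boxR near [0.4676 0.2433 0.05  ]
pad [ 0.54549405 -0.05237249  0.0605    ] yaw from padlong 0.10489416791924973 0.0886049285022655
hood 0.1002907916402101 0.13748959126394666
```

Call:
send_rows:
  motion:
    - [0,0,0.026,-0.02,0]
    - [0,-0.003,0.025,-0.03,0]
    - [0,0,0,-0.04,0]
    - [0.3,0,0,-0.035,0]
    - [0.4,0,0,-0.03,0]
    - [0.5,0,0,-0.02,0]
    - [0.6,0,0,-0.004,0]
    - [1,0,0,0,0]
    - [1,0,0,0,0]
    - [1,0,0,0,0]
  newtons: 20

```text
time_s: 2.95
eef_pos: [0.5041, 0.0482, 0.0764]
eef_rot: [0.999, 0.049, 0.001, 0.0]
ft_force: [-0.7, 0.2, 1.5]
opening: 0.0473
```

Call:
send_rows:
  motion:
    - [1,0,0,0,0]
    - [1,0,0,0,0]
    - [1,0,0,0,0]
    - [1,0,0,0,0]

```text
time_s: 3.28
eef_pos: [0.5033, 0.0486, 0.0754]
eef_rot: [0.999, 0.05, 0.0, -0.0]
ft_force: [0.4, 0.3, 0.0]
opening: 0.0209
```

Call:
send_rows:
  motion:
    - [1,0,0,0,0]
    - [1,0,0,0,0]
    - [1,0,0,0,0]
    - [1,0,0,0,0]

```text
time_s: 3.62
eef_pos: [0.5032, 0.0487, 0.0751]
eef_rot: [0.999, 0.05, 0.0, -0.0]
ft_force: [-1.3, 0.3, 6.1]
opening: 0.0114
```

Call:
send_rows:
  motion:
    - [1,-0.0005,0.005,0,0]
    - [1,-0.0005,0.005,0,0]
    - [1,-0.0005,0.005,0,0]
    - [1,-0.0005,0.005,0,0]
    - [1,-0.0005,0.005,0,0]
    - [1,-0.0005,0.005,0,0]
    - [1,-0.0003,0.003,0,0]
    - [1,0,0,0,0]

```text
time_s: 4.28
eef_pos: [0.4996, 0.082, 0.0751]
eef_rot: [0.999, 0.05, -0.0, -0.0]
ft_force: [-2.3, 1.9, 7.7]
opening: 0.0116
```

Call:
send_rows:
  motion:
    - [1,-0.0003,0.003,0,0]
    - [1,0,0,0,0]
    - [1,0,0,0,0]

```text
time_s: 4.53
eef_pos: [0.4993, 0.0847, 0.0751]
eef_rot: [0.999, 0.05, -0.0, -0.0]
ft_force: [-2.2, 2.0, 7.2]
opening: 0.0112
```

Call:
send_rows:
  motion:
    - [0.7,0,0,0,0]
    - [0.7,0,0,0,0]
    - [0.7,0,0,0,0]
    - [0.7,0,0,0.02,0]
    - [0.7,0,0,0.025,0]
    - [1,0.012,-0.034,0.005,0]
    - [1,0.012,-0.034,0,0]
    - [1,0.012,-0.034,0,0]
    - [1,0.012,-0.034,0,0]
    - [1,0,0,0,0]

```text
time_s: 5.37
eef_pos: [0.5494, -0.0558, 0.1253]
eef_rot: [0.999, 0.048, 0.001, 0.0]
ft_force: [-0.9, 0.5, 0.2]
opening: 0.0003
```

Call:
send_rows:
  motion:
    - [1,0,0,-0.02,0]
    - [1,0,0,-0.02,0]
    - [1,0,0,-0.01,0]
    - [1,0,0,-0.008,0]
    - [1,0,0,0,0]
    - [1,0,0,0,0]

```text
time_s: 5.87
eef_pos: [0.5474, -0.0512, 0.067]
eef_rot: [0.999, 0.05, -0.0, -0.0]
ft_force: [0.9, -0.4, 0.4]
opening: 0.0006
```

```bash
python3 - <<'E'
from h import *
import pickle
d=snap('wrist','w2'); pickle.dump(d,open('w2.pkl','wb')); print(d['pos'],env.observe()['ft_force'],env.observe()['opening'])
E
```

```text
[ 0.54743243 -0.05118585  0.06701062] [-0.18108524  0.0280365   0.45310496] 0.0003318174751492784
```

View pics/w2.png

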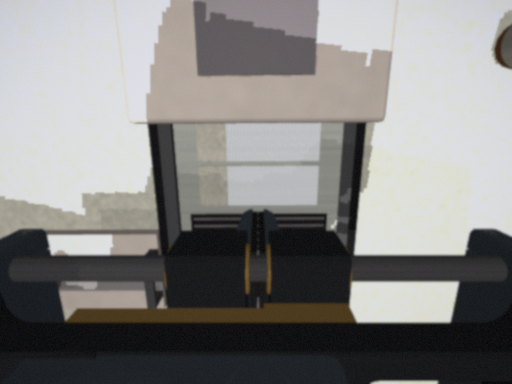

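Wrist view: the shut fingertips sit just above the pad at (258,218), centred between the guides, and the bolt bar is clear of the deck at left. I'll press down now.

Call:
send_rows:
  motion:
    - [1,0,0,-0.003,0]
    - [1,0,0,-0.002,0]
    - [1,0,0,-0.001,0]
    - [1,0,0,0,0]
    - [1,0,0,0,0]

```text
time_s: 6.33
eef_pos: [0.5475, -0.0514, 0.061]
eef_rot: [0.999, 0.05, 0.0, 0.0]
ft_force: [0.1, 0.7, -0.3]
opening: 0.0007
```

Call:
send_rows:
  motion:
    - [1,0,0,-0.001,0]
    - [1,0,0,0,0]
    - [1,0,0,0,0]

```text
time_s: 6.58
eef_pos: [0.5481, -0.0515, 0.0607]
eef_rot: [0.999, 0.05, 0.001, 0.0]
ft_force: [-2.5, 0.8, 10.6]
opening: 0.0008
```

Call:
send_rows:
  motion:
    - [1,-0.002,-0.0002,0,0]
    - [1,-0.003,-0.0003,0,0]
    - [1,-0.004,-0.0004,0,0]
    - [1,-0.004,-0.0004,0,0]
    - [1,-0.004,-0.0004,0,0]
    - [1,-0.003,-0.0003,0,0]

```text
time_s: 7.08
eef_pos: [0.5284, -0.0536, 0.0607]
eef_rot: [0.999, 0.05, 0.001, 0.0]
ft_force: [1.9, -0.7, 6.6]
opening: 0.0007
```

Call:
send_rows:
  motion:
    - [1,-0.004,-0.0004,-0.0003,0]
    - [1,-0.004,-0.0004,0,0]
    - [1,-0.004,-0.0004,0,0]
    - [1,-0.004,-0.0004,0,0]
    - [1,-0.004,-0.0004,0,0]
    - [1,-0.004,-0.0004,0,0]
    - [1,-0.004,-0.0004,0,0]
    - [1,-0.004,-0.0004,0,0]

```text
time_s: 7.75
eef_pos: [0.497, -0.0569, 0.0607]
eef_rot: [0.999, 0.05, 0.002, 0.0]
ft_force: [3.4, 0.1, 10.2]
opening: 0.0003
```

```bash
python3 - <<'E'
from h import *
import pickle
d=snap('wrist','w3'); pickle.dump(d,open('w3.pkl','wb')); print(d['pos'],env.observe()['ft_force'])
E
```

```text
[ 0.49703468 -0.05688887  0.06074857] [-1.5107651   0.40311649 12.32537983]
```

View pics/w3.png

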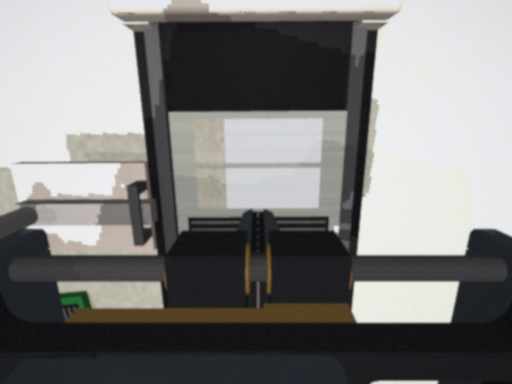

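The holder follows with its far edge at v≈110 and clear of the hood, the pad hasn't slipped, and the bolt is clear. About 70 mm of travel remains.

Call:
send_rows:
  motion:
    - [1,-0.005,-0.0005,0,0]
    - [1,-0.005,-0.0005,0,0]
    - [1,-0.005,-0.0005,0,0]
    - [1,-0.005,-0.0005,0,0]
    - [1,-0.005,-0.0005,0,0]
    - [1,-0.005,-0.0005,0,0]
    - [1,-0.005,-0.0005,0,0]
    - [1,-0.005,-0.0005,0,0]

```text
time_s: 8.47
eef_pos: [0.4571, -0.061, 0.0607]
eef_rot: [0.999, 0.05, 0.002, 0.0]
ft_force: [3.7, 0.4, 10.8]
opening: 0.0006
```

Call:
send_rows:
  motion:
    - [1,-0.005,-0.0005,0,0]
    - [1,-0.005,-0.0005,0,0]
    - [1,-0.004,-0.0004,0,0]
    - [1,-0.003,-0.0003,0,0]
    - [1,-0.003,-0.0003,0,0]
    - [1,0,0,0,0]

```text
time_s: 8.97
eef_pos: [0.4368, -0.063, 0.0607]
eef_rot: [0.999, 0.05, 0.001, 0.0]
ft_force: [-0.9, -1.1, 15.9]
opening: 0.0002
```

Call:
send_rows:
  motion:
    - [1,-0.003,-0.0003,0.0004,0]
    - [1,-0.003,-0.0003,0,0]
    - [1,-0.0015,-0.0001,0,0]
    - [1,0,0,0,0]

```text
time_s: 9.3
eef_pos: [0.4287, -0.0635, 0.0607]
eef_rot: [0.999, 0.05, 0.001, 0.0]
ft_force: [0.0, -1.1, 12.3]
opening: 0.0007
```

Call:
send_rows:
  motion:
    - [1,-0.0015,-0.0001,0,0]
    - [1,0,0,0,0]
    - [1,0,0,0,0]

```text
time_s: 9.55
eef_pos: [0.4274, -0.0636, 0.0607]
eef_rot: [0.999, 0.05, 0.001, 0.0]
ft_force: [0.7, -0.7, 11.8]
opening: 0.0003
```

Call:
send_rows:
  motion:
    - [1,-0.0015,-0.0001,0,0]
    - [1,0,0,0,0]
    - [1,0,0,0,0]

```text
time_s: 9.8
eef_pos: [0.4259, -0.0638, 0.0607]
eef_rot: [0.999, 0.05, 0.001, 0.0]
ft_force: [1.0, 0.1, 10.4]
opening: 0.0008
```

Call:
send_rows:
  motion:
    - [1,-0.0015,-0.0001,0,0]
    - [1,0,0,0,0]
    - [1,0,0,0,0]

```text
time_s: 10.05
eef_pos: [0.4245, -0.0638, 0.0607]
eef_rot: [0.999, 0.05, 0.001, 0.0]
ft_force: [0.4, -0.0, 10.6]
opening: 0.0006
```

Call:
send_rows:
  motion:
    - [1,-0.0015,-0.0001,0,0]
    - [1,0,0,0,0]
    - [1,0,0,0,0]

```text
time_s: 10.3
eef_pos: [0.4233, -0.064, 0.0608]
eef_rot: [0.999, 0.05, 0.001, 0.0]
ft_force: [3.0, -0.1, 8.0]
opening: 0.0006
```

```bash
python3 - <<'E'
from h import *
import pickle
d=snap('wrist','w4'); pickle.dump(d,open('w4.pkl','wb')); print(d['pos'],env.observe()['ft_force'])
t=snap('top','t4'); pickle.dump(t,open('t4.pkl','wb'))
a=np.asarray(d['color'])[:,:,::-1]; b=np.asarray(t['color'])[:,:,::-1][130:280,190:340]
cv2.imwrite('pics/c4.png',np.hstack([cv2.resize(a,(400,300)),cv2.resize(b,(400,300+100))[:300]]))
E
```

```text
[ 0.42326111 -0.06398465  0.06075481] [ 2.93829181 -0.21875077  8.29153691]
```

View pics/w4.png

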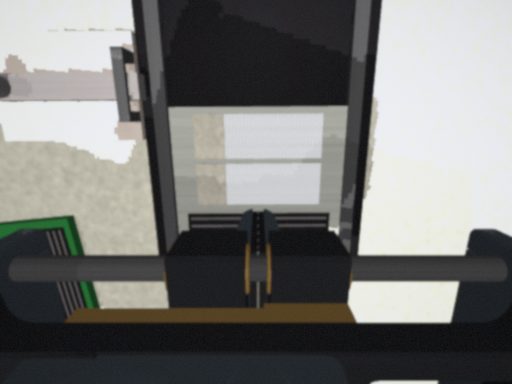

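```bash
python3 - <<'E'
from h import *
import pickle
for n in('w2','w3','w4'):
    d=pickle.load(open(n+'.pkl','rb')); c=np.asarray(d['color']).astype(int)
    col=c[60:140,262:300].mean((1,2)); k=np.argmax(np.diff(col)); 
    p=plane(d,280,60.5+k+.5,.059); print(n,60+k,p,d['pos'],'edge-tcp',p[0]-d['pos'][0])
d=pickle.load(open('w4.pkl','rb'))
for u,v,z in [(4,88,.1),(120,85,.066),(112,48,.066)]: print(plane(d,u,v,z))
E
```

```text
w2 122 [ 0.61788914 -0.05779747  0.059     ] [ 0.54743243 -0.05118585  0.06701062] edge-tcp 0.07045671634480477
w3 110 [ 0.57435195 -0.06224655  0.059     ] [ 0.49703468 -0.05688887  0.06074857] edge-tcp 0.07731726664117894
w4 105 [ 0.50333266 -0.06901122  0.059     ] [ 0.42326111 -0.06398465  0.06075481] edge-tcp 0.08007154270844391
[0.49744513 0.05373392 0.1       ]
[0.50530241 0.01936782 0.066     ]
[0.52334033 0.02305898 0.066     ]
```

Call:
send_rows:
  motion:
    - [1,-0.0015,-0.0001,-0.0001,0]
    - [1,0,0,0,0]
    - [1,0,0,0,0]

```text
time_s: 10.65
eef_pos: [0.4221, -0.0641, 0.0607]
eef_rot: [0.999, 0.05, 0.002, 0.0]
ft_force: [4.8, -0.4, 7.2]
opening: 0.0005
```

```bash
python3 - <<'E'
from h import *
import pickle
d=snap('wrist','w5'); c=np.asarray(d['color']).astype(int)
col=c[60:140,262:300].mean((1,2)); k=np.argmax(np.diff(col)); 
p=plane(d,280,60.5+k+.5,.059); print(60+k,col[k-3:k+5],p,d['pos'],'edge-tcp',p[0]-d['pos'][0],env.observe()['ft_force'])
d=pickle.load(open('w4.pkl','rb'));c=np.asarray(d['color']).astype(int);print(c[60:140,262:300].mean((1,2))[42:50])
E
```

```text
103 [ 27.52631579  27.8245614   33.28947368  61.78070175 107.21929825
 144.52631579 161.60526316 165.26315789] [ 0.50329791 -0.06903278  0.059     ] [ 0.42212793 -0.06413343  0.06073765] edge-tcp 0.08116997245748336 [4.31245818 0.7867415  5.97523282]
[ 27.53508772  27.40350877  33.57894737  62.95614035 108.05263158
 144.83333333 161.22807018 165.01754386]
```

The holder's far edge stayed put while the finger pressed on, and its station x is −32 mm as expected, so it is against the stop. Next I'll lift and go back to the bolt.

Call:
send_rows:
  motion:
    - [1,0,0,0.01,0]
    - [0.6,0,0,0.03,0]
    - [0.6,0,0,0.03,0]
    - [0.6,0.019,0.037,0,0]
    - [0.6,0.019,0.037,0,0]
    - [0.6,0.019,0.037,0,0]
    - [0.6,0.02,0.038,0,0]
    - [0.6,0,0,0,0]

```text
time_s: 11.37
eef_pos: [0.4997, 0.0887, 0.1312]
eef_rot: [0.999, 0.051, 0.001, -0.0]
ft_force: [-0.0, -0.5, -0.1]
opening: 0.0363
```

Call:
send_rows:
  motion:
    - [0.6,0,0,-0.02,0]
    - [0.6,0,0,-0.02,0]
    - [0.6,0,0,-0.014,0]
    - [1,0,0,0,0]
    - [1,0,0,0,0]
    - [1,0,0,0,0]
    - [1,0,0,0,0]
    - [1,0,0,0,0]
    - [1,0,0,0,0]
  newtons: 20

```text
time_s: 12.12
eef_pos: [0.4975, 0.0841, 0.077]
eef_rot: [0.999, 0.05, 0.001, -0.0]
ft_force: [-2.4, -1.1, 9.4]
opening: 0.0116
```

Call:
send_rows:
  motion:
    - [1,0.0005,-0.005,0,0]
    - [1,0.0005,-0.005,0,0]
    - [1,0.0005,-0.005,0,0]
    - [1,0.0005,-0.005,0,0]
    - [1,0.0005,-0.005,0,0]
    - [1,0.0005,-0.005,0,0]
    - [1,0.0004,-0.004,0,0]
    - [1,0,0,0,0]
    - [1,0,0,0,0]

```text
time_s: 12.87
eef_pos: [0.5011, 0.0498, 0.077]
eef_rot: [0.999, 0.05, 0.001, 0.0]
ft_force: [-0.6, -1.5, 8.0]
opening: 0.0113
```

Call:
send_rows:
  motion:
    - [1,0.0002,-0.0015,0,0]
    - [1,0,0,0,0]
    - [1,0,0,0,0]

```text
time_s: 13.12
eef_pos: [0.5013, 0.0485, 0.077]
eef_rot: [0.999, 0.05, 0.001, 0.0]
ft_force: [-0.5, -2.2, 8.7]
opening: 0.0115
```

Call:
send_rows:
  motion:
    - [1,0.0001,-0.0015,0,0]
    - [1,0,0,0,0]
    - [1,0,0,0,0]

```text
time_s: 13.37
eef_pos: [0.5014, 0.047, 0.077]
eef_rot: [0.999, 0.05, 0.001, 0.0]
ft_force: [0.1, 0.1, 6.2]
opening: 0.0117
```

Call:
send_rows:
  motion:
    - [1,0.0001,-0.0015,0,0]
    - [1,0,0,0,0]
    - [1,0,0,0,0]

```text
time_s: 13.62
eef_pos: [0.5016, 0.0455, 0.077]
eef_rot: [0.999, 0.05, 0.001, 0.0]
ft_force: [-1.3, -0.5, 6.9]
opening: 0.0111
```

Call:
send_rows:
  motion:
    - [1,0.0001,-0.0015,0,0]
    - [1,0,0,0,0]
    - [1,0,0,0,0]

```text
time_s: 13.87
eef_pos: [0.5016, 0.0447, 0.077]
eef_rot: [0.999, 0.05, 0.001, -0.001]
ft_force: [-1.1, 9.1, 6.9]
opening: 0.0113
```

Call:
send_rows:
  motion:
    - [1,0.0001,-0.001,0,0]
    - [1,0,0,0,0]
    - [1,0,0,0,0]

```text
time_s: 14.12
eef_pos: [0.5016, 0.0445, 0.077]
eef_rot: [0.999, 0.049, 0.001, -0.001]
ft_force: [-1.1, 20.4, 6.6]
opening: 0.011
```

Call:
send_rows:
  motion:
    - [1,-0.0001,0.0015,0,0]
    - [0.7,0,0,0,0]
    - [0.7,0,0,0,0]
    - [0.5,0,0,0,0]
    - [0.5,0,0,0.02,0]
    - [0.5,0,0,0.035,0]
    - [0.5,0,0.02,0.03,0]
    - [0.5,0,0.036,0.02,0]
    - [0.5,0,0.036,0.02,0]
    - [0.5,0,0.036,0.02,0]

```text
time_s: 14.95
eef_pos: [0.5005, 0.1737, 0.2224]
eef_rot: [0.999, 0.049, 0.0, -0.0]
ft_force: [0.8, -0.9, -0.4]
opening: 0.0456
```

Call:
send_rows:
  motion:
    - [0.5,0,0.036,0,0]
    - [0.5,0,0.036,0,0]
    - [0.5,0,0.036,0,0]
    - [0.5,0,0,0,0]
    - [0.5,0,0,0,0]

```text
time_s: 15.37
eef_pos: [0.5004, 0.2817, 0.2207]
eef_rot: [0.999, 0.051, -0.0, 0.0]
ft_force: [1.2, 0.6, 0.1]
opening: 0.0453
```

```bash
python3 - <<'E'
from h import *
import pickle
d=snap('wrist','w6'); pickle.dump(d,open('w6.pkl','wb')); print(d['pos'],d['rot'])
t=snap('top','t6'); pickle.dump(t,open('t6.pkl','wb'))
a=cv2.imread('pics/w6.png'); cv2.imwrite('pics/w6x.png',cv2.resize(a[60:260,150:410],(780,600),interpolation=cv2.INTER_CUBIC))
E
```

```text
[0.50038758 0.28174504 0.22072007] [ 9.98695409e-01  5.10631400e-02 -1.54415876e-04  1.10051920e-04]
```

View pics/w6x.png

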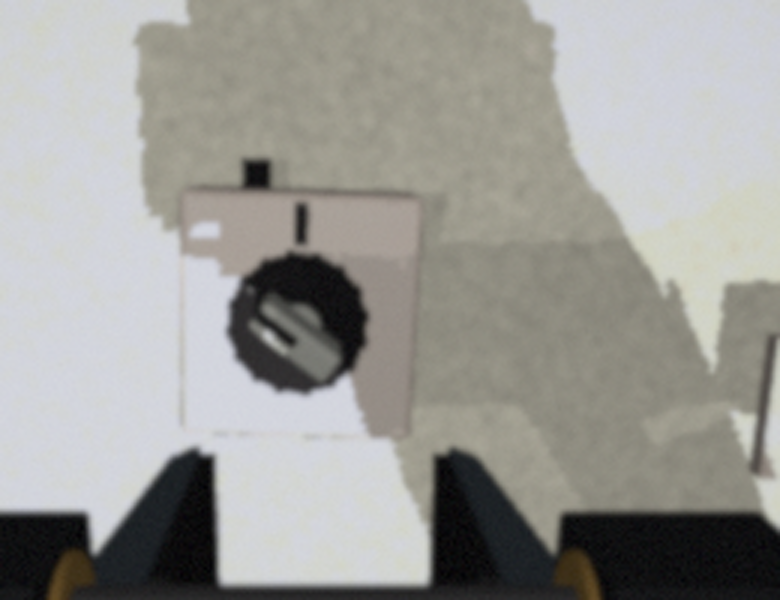

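The crop (×3, offset 150,60) shows the tick at (301,223), the ring centre at (298,323), and the knob's pointer line from (262,316) to (294,344).

```bash
python3 - <<'E'
from h import *
import pickle
d=pickle.load(open('w6.pkl','rb'))
P=lambda u,v,z:plane(d,150+u/3,60+v/3,z)
pts={'tick':(301,223,.05),'ring':(298,323,.065),'box':(0,0,0)}
print('tick',P(301,223,.05),'tickT',P(302,204,.05),'tickB',P(300,243,.05),'ring',P(298,323,.065))
for u,v in[(366,323),(229,323),(298,253),(298,392)]: print('  ringedge',P(u,v,.065))
c=[P(183,188,.05),P(421,195,.05),P(408,437,.05),P(183,431,.05)]
print('box',np.round(c,4),np.mean(c,0))
ax=np.mean(c,0)
for q in [(262,316),(294,344),(268,292),(250,322),(342,352),(330,383)]: print(q,P(*q,.0975).round(4))
a=P(262,316,.0975)-P(294,344,.0975); print('ptr ang',np.arctan2(a[1],a[0]))
for z in(.065,.0975): print(z,(np.array(proj(d,[*P(298,323,.065)[:2],z]))-[150,60])*3)
t=P(301,223,.05)-P(298,323,.065); print('tick ang',np.arctan2(t[1],t[0]),np.hypot(t[0],t[1]))
E
```

```text
tick [0.55075196 0.29550869 0.05      ] tickT [0.55801023 0.29581075 0.05      ] tickB [0.54302199 0.29516633 0.05      ] ring [0.51401229 0.29279037 0.065     ]
  ringedge [0.51668105 0.26671347 0.065     ]
  ringedge [0.51130417 0.3192518  0.065     ]
  ringedge [0.54064021 0.29530553 0.065     ]
  ringedge [0.48658689 0.29019988 0.065     ]
box [[0.5593 0.3422 0.05  ]
 [0.5661 0.2503 0.05  ]
 [0.4678 0.2426 0.05  ]
 [0.4608 0.3364 0.05  ]] [0.51351915 0.29287045 0.05      ]
(262, 316) [0.5213 0.3051 0.0975]
(294, 344) [0.5125 0.2931 0.0975]
(268, 292) [0.5298 0.3037 0.0975]
(250, 322) [0.5187 0.309  0.0975]
(342, 352) [0.5114 0.2761 0.0975]
(330, 383) [0.4998 0.2792 0.0975]
ptr ang 0.9401866235042697
0.065 [298. 323.]
0.0975 [295.36704111 340.00050961]
tick ang 0.07385428835356243 0.036840098423081724
```

Call:
send_rows:
  motion:
    - [0.5,0.0015,0.001,0,0.086]
    - [0.5,0.0015,0.001,0,0.086]
    - [0.5,0.0015,0.001,0,0.086]
    - [0.5,0.0015,0.001,0,0.086]
    - [0.5,0.0014,0.001,0,0.086]
    - [0.5,0.0012,0.001,0,0.086]
    - [0.5,0.0012,0.001,0,0.086]
    - [0.5,0.0012,0.001,0,0.086]
    - [0.5,0.0012,0.0015,0,0.086]
    - [0.5,0.0012,0.0015,0,0.086]

```text
time_s: 16.3
eef_pos: [0.5143, 0.2901, 0.2209]
eef_rot: [0.886, 0.463, -0.0, 0.0]
ft_force: [-0.2, -0.5, -0.2]
opening: 0.0457
```

Call:
send_rows:
  motion:
    - [0.5,0,0,-0.03,0]
    - [0.5,0,0,-0.03,0]
    - [0.5,0,0,-0.03,0]
    - [0.5,0,0,-0.02,0]
    - [0.5,0,0,-0.01,0]
    - [0.5,0,0,0,0]

```text
time_s: 16.8
eef_pos: [0.5132, 0.2899, 0.099]
eef_rot: [0.887, 0.461, -0.002, 0.0]
ft_force: [-0.3, -0.1, -0.1]
opening: 0.0459
```

```bash
python3 - <<'E'
from h import *
from scipy.spatial.transform import Rotation as Ro
s=env.observe(); x=Ro.from_quat(s['eef_rot']).as_matrix()[:,0]; print(s['eef_pos'],np.arctan2(x[1],x[0]),s['ft_force'],s['q'])
E
```

```text
[0.51319886 0.28993539 0.09902451] 0.9584859811988281 [-0.25471726 -0.06060576 -0.12427691] [ 4.74740358e-01  3.72417762e-01  2.00171719e+00 -8.12167287e-05
  7.70955323e-01  1.08711152e+00]
```

Correct by (+0.0006, +0.003), go down to z≈0.076 and close gently.

Call:
send_rows:
  motion:
    - [0.5,0.0006,0.003,-0.01,0]
    - [0.5,0,0,-0.013,0]
    - [0.5,0,0,0,0]
    - [1,0,0,0,0]
    - [1,0,0,0,0]
    - [1,0,0,0,0]
    - [1,0,0,0,0]
    - [1,0,0,0,0]
    - [1,0,0,0,0]
    - [1,0,0,0,0]
  newtons: 15

```text
time_s: 17.63
eef_pos: [0.5146, 0.295, 0.0783]
eef_rot: [0.887, 0.462, 0.0, -0.0]
ft_force: [-3.4, 4.3, 2.8]
opening: 0.012
```

Call:
send_rows:
  motion:
    - [1,0,0,0,0]
    - [1,0,0,0,0]

```text
time_s: 17.8
eef_pos: [0.5146, 0.295, 0.0783]
eef_rot: [0.887, 0.462, 0.0, -0.0]
ft_force: [-4.4, 4.1, 3.8]
opening: 0.0116
```

Call:
send_rows:
  motion:
    - [1,-0.0007,0.0005,0,0]
    - [1,0,0,0,-0.06]
    - [1,0,0,0,-0.08]
    - [1,0,0,0,-0.08]
    - [1,0,0,0,-0.08]

```text
time_s: 18.22
eef_pos: [0.5149, 0.2948, 0.0783]
eef_rot: [0.947, 0.322, 0.001, 0.0]
ft_force: [5.8, -7.5, 0.9]
opening: 0.0118
```

Call:
send_rows:
  motion:
    - [1,0,0,0,-0.08]
    - [1,0,0,0,-0.08]
    - [1,0,0,0,-0.08]
    - [1,0,0,0,-0.08]
    - [1,0,0,0,-0.08]
    - [1,0,0,0,-0.08]
    - [1,0,0,0,-0.06]
    - [1,0,0,0,-0.046]
    - [1,0,0,0,0]
    - [1,0,0,0,0]

```text
time_s: 19.05
eef_pos: [0.5152, 0.2938, 0.0783]
eef_rot: [0.999, 0.037, 0.001, 0.001]
ft_force: [8.5, -15.8, 3.6]
opening: 0.0119
```

```bash
python3 - <<'E'
from h import *
from scipy.spatial.transform import Rotation as Ro
s=env.observe(); x=Ro.from_quat(s['eef_rot']).as_matrix()[:,0]; print(s['eef_pos'],np.arctan2(x[1],x[0]),s['ft_force'],s['wrist_torque'],s['opening'])
E
```

```text
[0.51521183 0.29382038 0.07832807] 0.07425828729299461 [  8.49478126 -15.81306433   3.63975873] [-3.06887713 -1.52997237  0.02766282] 0.011945572067008981
```

Call:
send_rows:
  motion:
    - [1,0.0007,-0.0013,0,0]
    - [1,0,0,0,0]
    - [1,0,0,0,0]

```text
time_s: 19.3
eef_pos: [0.5153, 0.2936, 0.0783]
eef_rot: [0.999, 0.037, 0.001, 0.0]
ft_force: [3.6, -5.5, 4.1]
opening: 0.0119
```

Call:
send_rows:
  motion:
    - [0.8,0,0,0,0]
    - [0.8,0,0,0,0]
    - [0.6,0,0,0,0]
    - [0.6,0,0,0,0]
    - [0.6,0,0,0.01,0]
    - [0.6,0,0,0.02,0]
    - [0.6,0,0,0.03,0]
    - [0.6,-0.004,0,0.04,0]
    - [0.6,-0.008,0,0.04,0]
    - [0.6,0,0,0,0]

```text
time_s: 20.13
eef_pos: [0.5049, 0.2954, 0.2261]
eef_rot: [0.999, 0.037, 0.004, -0.002]
ft_force: [0.9, 0.8, 1.5]
opening: 0.0367
```

Call:
send_rows:
  motion:
    - [0.6,0,0,0,0]
    - [0.6,0,0,0,0]

```text
time_s: 20.3
eef_pos: [0.5025, 0.2937, 0.2183]
eef_rot: [0.999, 0.037, 0.0, -0.0]
ft_force: [-0.4, -0.6, -0.2]
opening: 0.0366
```

```bash
python3 - <<'E'
from h import *
import pickle
d=snap('wrist','w7'); pickle.dump(d,open('w7.pkl','wb')); print(d['pos'],d['rot'],env.observe()['ft_force'])
a=cv2.imread('pics/w7.png'); cv2.imwrite('pics/w7x.png',cv2.resize(a[60:260,150:410],(780,600),interpolation=cv2.INTER_CUBIC))
E
```

```text
[0.50251915 0.29374072 0.21830237] [ 9.99316771e-01  3.69586064e-02  1.92531427e-04 -1.24563004e-04] [-0.37646234 -0.07140196  0.15036167]
```

View pics/w7x.png

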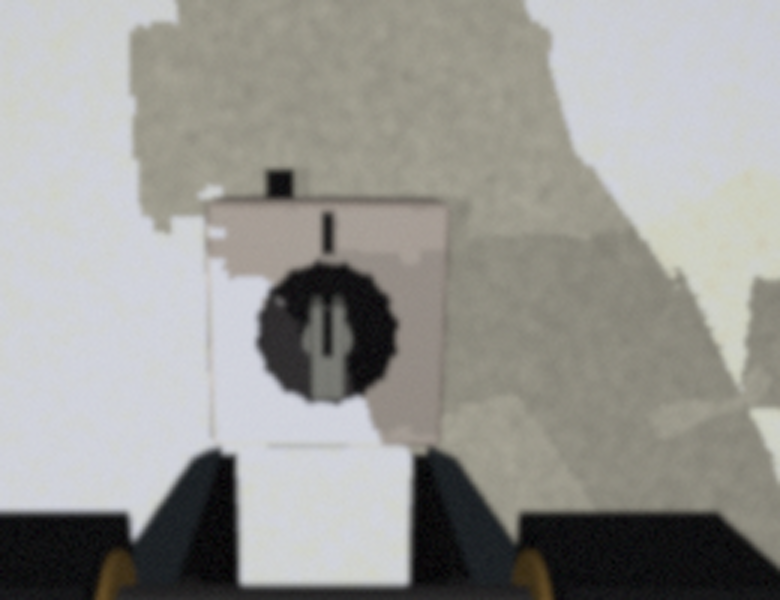

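The pointer line (u≈327) lines up with the tick (u≈328), and the ring's white dot keeps its place. One last look at the station.

Call:
send_rows:
  motion:
    - [0.6,0,-0.035,0.01,0]
    - [0.6,0,-0.035,0.01,0]
    - [0.6,0,-0.035,0.01,0]
    - [0.6,0,-0.035,0,0]
    - [0.6,0,-0.035,0,0]
    - [0.6,0,-0.035,0,0]
    - [0.6,0,-0.035,0,0]
    - [0.6,0,-0.035,0,0]
    - [0.6,0,0,0,0]
    - [0.6,0,0,0,0]

```text
time_s: 21.18
eef_pos: [0.5022, 0.0124, 0.2468]
eef_rot: [0.999, 0.035, -0.001, -0.0]
ft_force: [0.0, 0.7, 0.5]
opening: 0.0363
```

```bash
python3 - <<'E'
from h import *
d=snap('wrist','w8'); print(d['pos'])
a=cv2.imread('pics/w8.png'); cv2.imwrite('pics/w8x.png',cv2.resize(a[50:290,140:460],(800,600),interpolation=cv2.INTER_CUBIC))
s=np.array([0.534,-0.0524]);c,n=np.cos(.1),np.sin(.1)
for x,y,z in[(-.128,0,.058),(-.032,0,.059),(-.028,.029,.066)]: print((np.array(proj(d,[s[0]+c*x-n*y,s[1]+n*x+c*y,z]))-[140,50])*2.5)
E
```

```text
[0.50215015 0.01244548 0.24677989]
[422.71350642 489.47653487]
[426.59135564 319.52089769]
[371.43797725 316.44534543]
```

View pics/w8x.png

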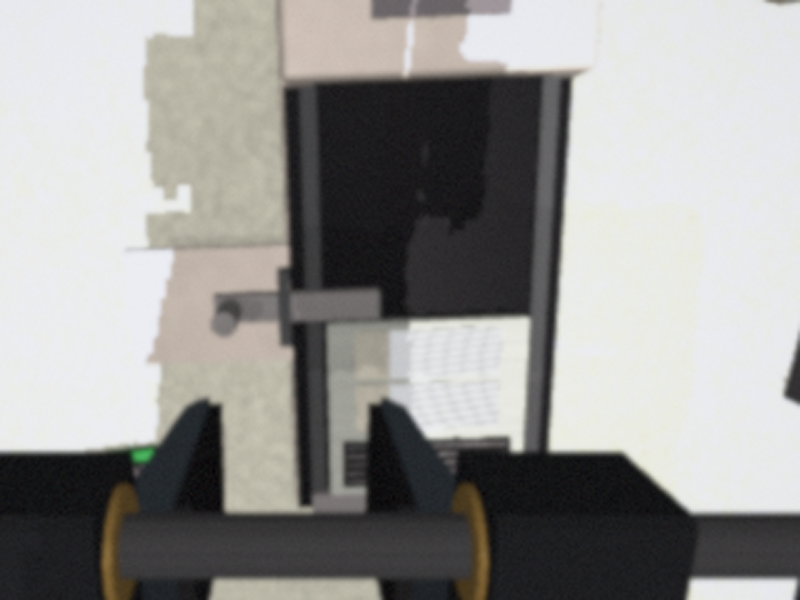

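The holder's far edge is at v≈319, matching the prediction for resting on the stop. The bolt bar is across behind it and home. I'm handing in.

```bash
python3 -c "
from h import *
print(env.observe()['time_s'],env.job_done())"
```

```text
the job is handed in; nothing more can be done
21.2333 None
```

The job is done and was handed in at 21.2 s, with the gripper raised and touching nothing.

- **Bolt out:** I gripped the post and pulled the bolt out about 36 mm.
- **Holder:** I drew it to the front stop while pressing mostly with 6–12 N. One reading was 15.9 N, just over the 15 N limit, and I eased off. At the stop its far edge no longer moved as I pulled, and it measured station x −32 mm, as expected.
- **Bolt home:** I pushed the bolt in until it met a firm stop at about 20 N. The last picture shows it across the deck behind the holder.
- **Lamp knob:** I turned the inner knob clockwise by about 0.89 rad. The final close-up shows its pointer line on the tick, within about 1 pixel.
- **Outer ring:** The fingertips stayed about 13 mm above it, and its white dot did not move in the pictures. I did not measure its angle.

I never went near the slide box, oil bottle or dish, but I did not measure their positions again at the end. The sideways force while turning the knob reached about 18 N because my grip was a millimetre or two off its axis; I eased it to about 7 N before letting go.

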